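# Line up the amber standard vials by height

### The job

Line the four amber vials up by height along the rail, one standing upright in the middle of each pad: the tallest on the red pad at one end, then steadily shorter along the row to the shortest on the white pad at the other end. Do not tip any vial over, and leave the beaker and the jar where they stand.

Things in the scene. Friction and masses are not known exactly. Their poses are not given: they have to be found in the camera images.
- vial_xl: the tallest of four loose, closed amber glass vials with white caps: 106 mm tall, 44 mm in diameter, standing upright. Origin: centre of its underside; z up its axis. Glass wall straight (a cylinder) up to 74 mm, then a short shoulder and a cap 36 mm in diameter up to the top. Weight 150 g, give or take a quarter.
- vial_l: the second tallest of four loose, closed amber glass vials with white caps: 84 mm tall, 38 mm in diameter, standing upright. Origin: centre of its underside; z up its axis. Glass wall straight (a cylinder) up to 59 mm, then a short shoulder and a cap 31 mm in diameter up to the top. Weight 100 g, give or take a quarter.
- vial_m: the third tallest of four loose, closed amber glass vials with white caps: 64 mm tall, 32 mm in diameter, standing upright. Origin: centre of its underside; z up its axis. Glass wall straight (a cylinder) up to 45 mm, then a short shoulder and a cap 26 mm in diameter up to the top. Weight 60 g, give or take a quarter.
- vial_s: the shortest of four loose, closed amber glass vials with white caps: 46 mm tall, 26 mm in diameter, standing upright. Origin: centre of its underside; z up its axis. Glass wall straight (a cylinder) up to 32 mm, then a short shoulder and a cap 21 mm in diameter up to the top. Weight 30 g, give or take a quarter.
- pad_red: red flat round pad, 50 mm in diameter and 6 mm thick, fixed on the black rail (a plate 75 x 380 x 6 mm lying on the bench). Origin: centre of its underside, 6 mm above the bench; its flat top is 6 mm above the origin (12 mm above the bench). The four pads stand in one row along the rail, about 84 mm apart; the red one is at one end of the row, either end.
- pad_white: white flat round pad, 50 mm in diameter and 6 mm thick, fixed on the black rail (a plate 75 x 380 x 6 mm lying on the bench). Origin: centre of its underside, 6 mm above the bench; its flat top is 6 mm above the origin (12 mm above the bench). The four pads stand in one row along the rail, about 84 mm apart; the white one is at the other end from the red one.
- pad_blue: blue flat round pad, 50 mm in diameter and 6 mm thick, fixed on the black rail (a plate 75 x 380 x 6 mm lying on the bench). Origin: centre of its underside, 6 mm above the bench; its flat top is 6 mm above the origin (12 mm above the bench). The four pads stand in one row along the rail, about 84 mm apart; the blue one is one of the two middle ones, and may be the nearer to or the farther from the red one.
- pad_yellow: yellow flat round pad, 50 mm in diameter and 6 mm thick, fixed on the black rail (a plate 75 x 380 x 6 mm lying on the bench). Origin: centre of its underside, 6 mm above the bench; its flat top is 6 mm above the origin (12 mm above the bench). The four pads stand in one row along the rail, about 84 mm apart; the yellow one is one of the two middle ones, and may be the nearer to or the farther from the red one.
- beaker: empty loose glass beaker, 64 mm in diameter at the rim, 85 mm tall, standing beside the rail; a bystander. Origin: centre of its underside.
- jar: loose white jar with a blue lid, 60 mm in diameter, 70 mm tall, standing beside the rail; a bystander. Origin: centre of its underside.

How it is judged (in metres and radians):
At the end, for the whole second after the job is handed in: Each vial stands at rest on its pad, within 12 mm of the pad's centre, its underside on the pad's top to 4 mm and upright to 0.1 rad: tallest on red, second tallest on the middle pad next to red, third on the middle pad next to white, shortest on white (horizontal distance between vial_xl and pad_red below 0.012 m and z of vial_xl in the frame of pad_red between 0.002 and 0.01 m and horizontal distance between vial_s and pad_white below 0.012 m and z of vial_s in the frame of pad_white between 0.002 and 0.01 m and ((horizontal distance between pad_red and pad_blue below 0.12 m and horizontal distance between vial_l and pad_blue below 0.012 m and z of vial_l in the frame of pad_blue between 0.002 and 0.01 m and horizontal distance between vial_m and pad_yellow below 0.012 m and z of vial_m in the frame of pad_yellow between 0.002 and 0.01 m) or (not (horizontal distance between pad_red and pad_blue below 0.12 m) and horizontal distance between vial_l and pad_yellow below 0.012 m and z of vial_l in the frame of pad_yellow between 0.002 and 0.01 m and horizontal distance between vial_m and pad_blue below 0.012 m and z of vial_m in the frame of pad_blue between 0.002 and 0.01 m)) and angle between each of vial_xl, vial_l, vial_m, vial_s's own z axis and vertical below 0.1 rad and linear speed of each of vial_xl, vial_l, vial_m, vial_s below 0.02 m/s); the robot touches nothing.
It fails at once if a vial is tipped over (tilted by more than 0.7 rad) (angle between any of vial_xl, vial_l, vial_m, vial_s's own z axis and vertical above 0.7 rad).
It fails at once if the beaker or the jar is moved by more than 20 mm (distance of any of beaker, jar from where it was at the start of the episode above 0.02 m).
It also fails if it takes over 83 s, if anything falls off the work surface, if the arm or the gripper's body presses on something with over 40 N, if the wrist force passes 120 N, or if a joint passes its speed limit or range.

### The arm

A 7-joint arm with a two-finger parallel gripper is mounted at the origin on the work surface. World frame = base frame: x ahead of the robot, y to its left, z up, the work surface at z = 0. Lengths are in m, angles in degrees, forces in N, time in s.
With the tool pointing down it reaches from about 0.425 to 0.95 m from the base axis. Payload 4.7 kg.
Tool frame: the origin (TCP) lies midway between the tips of the shut fingers; the grasp point (between the pads) lies 19 mm behind it (grip_point_offset is the distance from the TCP to the grasp point, in m); z points along the fingers, y is the direction in which the jaws open and shut (so a half turn about z gives the same grasp; the last joint's range is limited). The gripper opens to 85 mm and grips with 20 to 120 N. Pads are 22 mm wide; open, the fingers measure 114 mm over their backs; the gripper's body (76 mm by 85 mm) begins 54 mm behind the grasp point. The pads swing forward as they close: fully open they stand 13 mm farther back than shut.
Start: joints at [72.771, 26.849, -2.785, 87.806, 1.381, 65.374, -4.715], TCP at [0.181, -0.65, 0.231] pointing down, gripper open.
Joint ranges: [-148.3, 148.3], [-19.14, 114.17], [-79.39, 73.82], [5.75, 140.21], [-59.74, 239.74], [12.07, 113.84], [-152.46, 152.46]. Speed limits (degrees/s): [147.25, 147.25, 180, 180, 180, 180, 180].

### API

Orientations are given as [roll, pitch, yaw] about the fixed x, y, z axes, in that order (R = Rz(yaw) Ry(pitch) Rx(roll)).
In Python, from station import get_obs, read_camera, calibration, hand_in, grip_point_offset gives the robot as it stands.
- The arm moves only by the shell command python3 -m jog 'ROWS' [FORCE]. ROWS is JSON, a list that holds one entry, the list of rows, each a list of 5 numbers: the opening, from -1 (shut) to 1 (fully open), then the shift along the tool's x, y, z in cm, then the turn about the tool's z in rad. In form: [[[gripper, x, y, z, roll], ...]]. A call has 1 to 5 rows; each row is the pose to reach, as a shift and turn from the pose commanded when the call began, along the tool's axes at that moment; what a row does not reach only later rows make up. A row lasts 1/8 s, in which the tool goes at most 62.5 mm and 10.7 degrees, less where a joint would pass 70% of its speed; a pose out of reach is approached as far as the arm can. A call with a gripper value outside its range is refused whole. The fingers move at their own pace and stop on an object; FORCE is the grip in N (left out, the last holds). Time passes only in rows, so rows that repeat a pose let the fingers close. It gives the time, the measured TCP pose, the force and the opening at its end, in the units of the state.
- get_obs(): the state, without advancing time (a new reading comes with each control period).
- read_camera(name): name is "scene" or "top"; returns the picture (480x640x3 uint8, red, green, blue); there is no depth.
- calibration(name): a dict with "fx", "fy", "cx", "cy" (pixels), "R" (3x3) and "t" (3): a world point X has camera coordinates R X + t. Camera axes: x right, y down, z forward; pixel columns grow to the right and rows downward; lengths in m; the calibration is good to about 2 mm. A picture is of the moment at which its call begins. calibration takes no time and is no camera call.
- hand_in(): hands the job in, once; it reports no verdict.
The state is a dict: "clock": time; "q": joint angles; "qd": joint speeds; "joint_efforts": joint torques, N m; "tool_pos": TCP position; "tcp_rot": TCP orientation; "wrist_force": force on the tool from outside, world axes, zero at the start; "wrist_torque": the same for the moment, N m; "finger_gap": opening from 0.0 (shut) to 1.0 (fully open).
Only numpy, scipy, OpenCV 4.12 (cv2) and the standard library are available. Lean on these libraries where they do the work, as an engineer would, in place of code of your own. Each camera call takes 0.05 s, during which the arm holds its last target. There are 200 camera calls.

## Working session

There is one attempt and no reset: what is moved stays moved. The work goes in short steps, Python scripts to look and compute and a shell command to move; the robot and the scene stay as the last step left them, time stands still between calls to the robot, and variables do not carry over. Pictures are saved under pics/ and viewed, about 12 in all and at most 16, crops included, and the job is handed in when it is done.

```bash
mkdir -p pics; python3 - <<'E'
from station import *
import cv2
for n in("top","scene"):
    cv2.imwrite(f"pics/{n}0.png",read_camera(n)[:,:,::-1]); print(n,calibration(n))
print(get_obs(),grip_point_offset)
E
```

```text
top {'fx': 599.9973160041284, 'fy': 599.9973160041284, 'cx': 312.73729802436526, 'cy': 238.5560027042913, 'R': array([[ 8.24641149e-04, -9.99988965e-01, -4.62484452e-03],
       [-9.95240986e-01, -3.70059544e-04, -9.74435374e-02],
       [ 9.74407507e-02,  4.68319077e-03, -9.95230309e-01]]), 't': array([-0.00926642,  0.55553747,  1.48991668])}
scene {'fx': 447.3299404495265, 'fy': 447.3299404495265, 'cx': 314.45721607597113, 'cy': 237.3891372088659, 'R': array([[-0.83215369,  0.5543546 , -0.01453317],
       [ 0.4109862 ,  0.59892174, -0.68730131],
       [-0.37230441, -0.57791326, -0.72622703]]), 't': array([ 0.46482159, -0.21164158,  1.15312243])}
{'clock': 0.1, 'q': array([72.77037306, 26.89390387, -2.78571259, 87.86799922,  1.37976129,
       65.37531573, -4.7180031 ]), 'qd': array([ 0.00101921, -0.06125268,  0.02495515, -0.09722514,  0.03718472,
        0.12126475,  0.03914691]), 'joint_efforts': array([ 8.05962623e-05, -5.11513388e+01, -4.74443275e-02, -2.38391054e+01,
        1.07204053e-02,  4.32418325e-03, -3.02555907e-05]), 'tool_pos': array([ 0.18111138, -0.64969194,  0.23034382]), 'tcp_rot': array([-1.79896299e+02,  2.06166981e-03,  1.55737250e+01]), 'wrist_force': array([-0.49485354,  0.51349544,  0.29074039]), 'wrist_torque': array([-0.03107429, -0.02093071, -0.01291522]), 'finger_gap': 1.0025565293864764} 0.0187
```

View pics/top0.png

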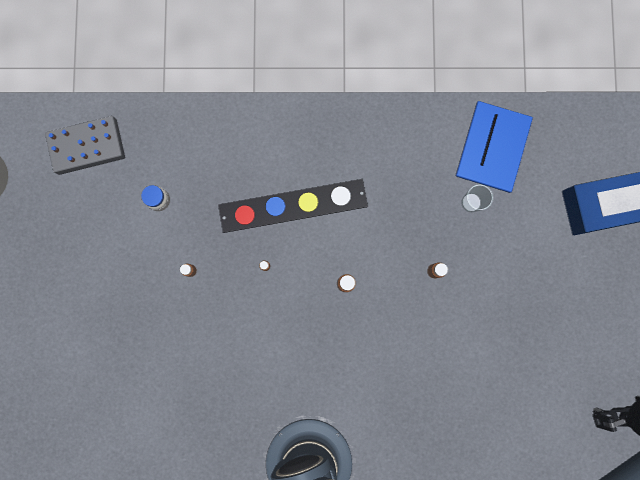

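View pics/scene0.png

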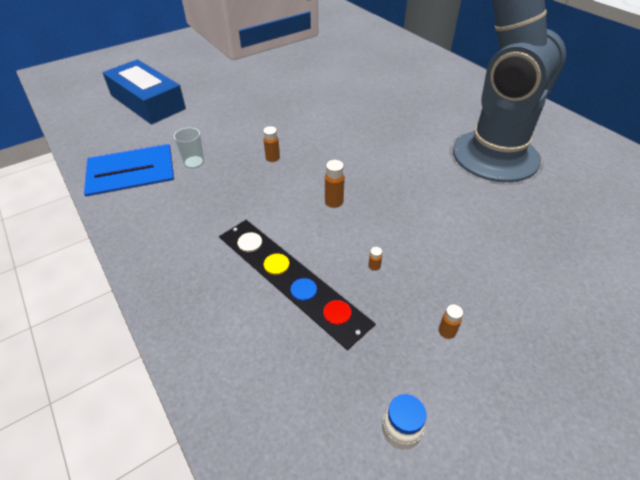

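Top view: red (245,215), blue (276,206), yellow (308,202) and white (341,196), so L goes on blue and M on yellow. Caps are at (187,270), (264,266, S), (347,283, XL) and (440,270). The beaker is near (475,198) and the jar near (154,197).

```bash
cat > h.py <<'E'
import numpy as np, cv2
from station import *
H=dict(xl=.106,l=.084,m=.064,s=.046)
def ray(n,uv,z):
    c=calibration(n);R,t=c["R"],np.array(c["t"]);o=-R.T@t
    d=R.T@np.array([(uv[0]-c["cx"])/c["fx"],(uv[1]-c["cy"])/c["fy"],1]);return o+d*(z-o[2])/d[2]
def proj(n,X):
    c=calibration(n);p=c["R"]@np.array(X)+c["t"];return np.array([c["fx"]*p[0]/p[2]+c["cx"],c["fy"]*p[1]/p[2]+c["cy"]])
def blob(im,lo,hi,near,r=14,n=None):
    hsv=cv2.cvtColor(im,cv2.COLOR_RGB2HSV);m=cv2.inRange(hsv,np.array(lo),np.array(hi))
    k=np.zeros_like(m);cv2.circle(k,tuple(int(round(a)) for a in near),r,255,-1);M=cv2.moments(m&k,True)
    return (np.array([M["m10"],M["m01"]])/M["m00"],M["m00"]) if M["m00"]>8 else (None,0)
WH=((0,0,190),(180,45,255))
COL=dict(red=((0,150,80),(8,255,255)),blue=((100,120,80),(125,255,255)),yellow=((22,120,80),(35,255,255)),white=WH)
E
python3 - <<'E'
from h import *
t=read_camera("top");s=read_camera("scene")
for k,p,q in(("red",(245,215),(337,312)),("blue",(276,206),(303,289)),("yellow",(308,202),(276,264)),("white",(341,196),(250,242))):
    a,n=blob(t,*COL[k],p,16);b,m=blob(s,*COL[k],q,16);print(k,n,ray("top",a,.012).round(4),m,ray("scene",b,.012).round(4))
for p,q,hs in(((187,270),(454,313),"lm"),((440,270),(270,132),"lm"),((264,266),(376,252),"s"),((347,283),(335,167),("xl",))):
    a,n=blob(t,*WH,p);b,m=blob(s,*WH,q)
    for h in hs:
        X=ray("top",a,H[h]);print(h,n,X.round(4),"scene cap centroid",b.round(1),"pred top",proj("scene",X).round(1),m)
for n,p,z in(("jar",(152,196),.07),("beaker",(478,196),.085)):print(n,ray("top",p,z).round(3))
E
```

```text
red 278.0 [0.6188 0.1669 0.012 ] 557.0 [0.6212 0.1677 0.012 ]
blue 296.0 [0.641  0.0881 0.012 ] 521.0 [0.6434 0.0891 0.012 ]
yellow 284.0 [0.6524 0.0046 0.012 ] 475.0 [0.6547 0.0052 0.012 ]
white 279.0 [ 0.6684 -0.0797  0.012 ] 332.0 [ 0.6702 -0.0793  0.012 ]
l 84.0 [0.4757 0.3012 0.084 ] scene cap centroid [454.3 310.6] pred top [456.2 301.7] 179.0
m 84.0 [0.4766 0.3055 0.064 ] scene cap centroid [454.3 310.6] pred top [455.1 310.6] 179.0
l 125.0 [ 0.4757 -0.3193  0.084 ] scene cap centroid [269.4 129.5] pred top [270.  129.5] 88.0
m 125.0 [ 0.4766 -0.3235  0.064 ] scene cap centroid [269.4 129.5] pred top [269.5 135.8] 88.0
s 52.0 [0.4885 0.1136 0.046 ] scene cap centroid [375.8 250.5] pred top [376.3 250.5] 84.0
xl 171.0 [ 0.4433 -0.091   0.106 ] scene cap centroid [334.4 164.6] pred top [334.8 164.6] 161.0
jar [0.657 0.389 0.07 ]
beaker [ 0.655 -0.413  0.085]
```

M is the left vial (0.477,0.306) and L the right one (0.476,-0.319). I'll place them in the order S, M, L, XL with jaws along world x (yaw 90).

```bash
cat > to.py <<'E'
import sys
from h import *
from scipy.spatial.transform import Rotation as Ro
o=get_obs();R=Ro.from_euler("xyz",o["tcp_rot"],degrees=True)
x,y,z,yaw=map(float,sys.argv[1:5])
d=R.inv().apply(np.array([x,y,z])-o["tool_pos"])*100
print("shift cm",d.round(2),"roll",round(np.radians((o["tcp_rot"][2]-yaw+180)%360-180),3),"F",o["wrist_force"].round(1),"gap",round(o["finger_gap"],3),"t",o["clock"],"pos",o["tool_pos"].round(4))
E
python3 -m jog '[[[1,5,-2,0,-0.13],[1,10,-4,0,-0.26],[1,15,-6,0,-0.4],[1,20,-8,0,-0.55],[1,26,-10,0,-0.7]]]' 40; python3 to.py .47 -.15 .2 90
```

```text
clock: 0.82
tool_pos: [0.4046, -0.4839, 0.2313]
tcp_rot: [-180.0, 0.0, 55.9]
wrist_force: [0.0, -1.1, 0.3]
finger_gap: 0.997
shift cm [ 31.31 -13.33   3.11] roll -0.596 F [ 0.  -1.1  0.3] gap 0.997 t 0.825 pos [ 0.4046 -0.4839  0.2313]
```

```bash
python3 -m jog '[[[1,6,-2.6,0,-0.15],[1,12,-5.2,0,-0.3],[1,18,-8,0,-0.45],[1,24,-10.5,0,-0.6],[1,28,-12,0,-0.6]]]'; python3 to.py .4885 .1136 .12 90
```

```text
clock: 1.45
tool_pos: [0.463, -0.1833, 0.2315]
tcp_rot: [180.0, 0.0, 90.2]
wrist_force: [0.2, -0.4, 0.7]
finger_gap: 0.995
shift cm [29.68  2.62 11.14] roll 0.003 F [ 0.2 -0.4  0.7] gap 0.995 t 1.45 pos [ 0.463  -0.1833  0.2315]
```

```bash
python3 -m jog '[[[1,6,0.5,0,0],[1,12,1,0,0],[1,18,1.6,0,0],[1,24,2.2,3,0],[1,29.7,2.6,6,0]]]'; python3 -m jog '[[[1,0,0,2.5,0],[1,0,0,5,0],[1,0,0,5,0]]]'; python3 to.py .4885 .1136 .004 90
python3 - <<'E'
from h import *
t=read_camera("top");s=read_camera("scene");a,b=proj("top",(.4885,.1136,.05)).astype(int),proj("scene",(.4885,.1136,.05)).astype(int)
f=lambda im,p:cv2.resize(im[p[1]-50:p[1]+50,p[0]-65:p[0]+65],(390,300))
cv2.imwrite("pics/c1.png",np.hstack([f(t,a),f(s,b)])[:,:,::-1])
E
```

```text
clock: 2.08
tool_pos: [0.4888, 0.1069, 0.1743]
tcp_rot: [179.9, 0.0, 90.0]
wrist_force: [1.1, -0.8, 0.8]
finger_gap: 1.004
clock: 2.45
tool_pos: [0.4869, 0.105, 0.123]
tcp_rot: [-179.8, 0.0, 90.1]
wrist_force: [-0.6, 0.1, 0.7]
finger_gap: 1.0
shift cm [ 0.87  0.22 11.89] roll 0.001 F [-0.6  0.1  0.7] gap 1.0 t 2.45 pos [0.4869 0.105  0.123 ]
```

View pics/c1.png

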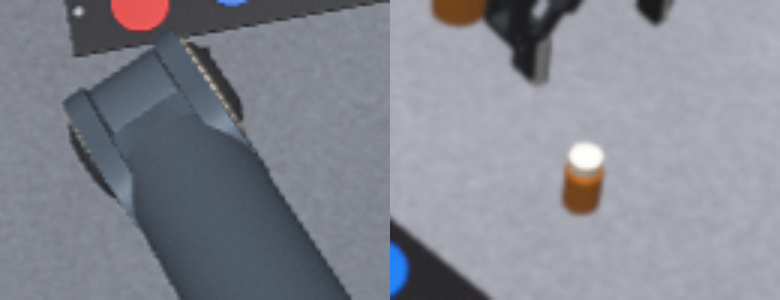

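The crop shows both fingers spread along x above S, which stands upright. I'll descend and grip.

```bash
python3 -m jog '[[[1,0.9,0.2,3,0],[1,0.9,0.2,6,0],[1,0.9,0.2,9,0],[1,0.9,0.2,11.8,0],[1,0.9,0.2,11.8,0]]]'; python3 to.py .4885 .1136 .004 90; python3 -m jog '[[[-1,0,0,0,0],[-1,0,0,0,0],[-1,0,0,0,0],[-1,0,0,0,0],[-1,0,0,0,0]]]' 25;python3 -m jog '[[[-1,0,0,0,0],[-1,0,0,0,0],[-1,0,0,-2,0],[-1,0,0,-4,0],[-1,0,0,-6,0]]]'; python3 to.py .669 -.0795 .085 90
```

```text
clock: 3.18
tool_pos: [0.49, 0.1139, 0.0062]
tcp_rot: [-179.9, 0.0, 90.0]
wrist_force: [-0.8, 0.0, -0.1]
finger_gap: 0.998
shift cm [-0.03 -0.15  0.22] roll 0.001 F [-0.8  0.  -0.1] gap 0.998 t 3.175 pos [0.49   0.1139 0.0062]
clock: 3.8
tool_pos: [0.4908, 0.1143, 0.0074]
tcp_rot: [179.9, 0.0, 90.0]
wrist_force: [-1.2, -1.3, 6.9]
finger_gap: 0.294
clock: 4.42
tool_pos: [0.4901, 0.1143, 0.0671]
tcp_rot: [-180.0, 0.0, 90.1]
wrist_force: [1.0, 0.4, -0.2]
finger_gap: 0.29
shift cm [-19.4   17.86  -1.79] roll 0.001 F [ 1.   0.4 -0.2] gap 0.29 t 4.425 pos [0.4901 0.1143 0.0671]
```

```bash
python3 -m jog '[[[-1,-4,3.6,-1,0],[-1,-9,8,-1.5,0],[-1,-14,12.7,-1.5,0],[-1,-17.5,16,-1.5,0],[-1,-19.4,17.9,-1.5,0]]]'; python3 -m jog '[[[-1,0,0,0,0],[-1,0,0,0,0]]]'; python3 to.py .669 -.0795 .0205 90
python3 - <<'E'
from h import *
s=read_camera("scene");b=proj("scene",(.669,-.08,.08)).astype(int)
f=lambda im,p:cv2.resize(im[p[1]-70:p[1]+70,p[0]-90:p[0]+90],(540,420))
cv2.imwrite("pics/c2.png",f(s,b)[:,:,::-1])
E
```

```text
clock: 5.05
tool_pos: [0.6711, -0.084, 0.081]
tcp_rot: [180.0, 0.1, 89.8]
wrist_force: [-1.5, 0.3, -0.3]
finger_gap: 0.295
clock: 5.3
tool_pos: [0.6685, -0.078, 0.0813]
tcp_rot: [-179.9, -0.1, 90.1]
wrist_force: [-0.1, 0.5, -1.0]
finger_gap: 0.296
shift cm [-0.16  0.06  6.08] roll 0.003 F [-0.1  0.5 -1. ] gap 0.296 t 5.3 pos [ 0.6685 -0.078   0.0813]
```

View pics/c2.png

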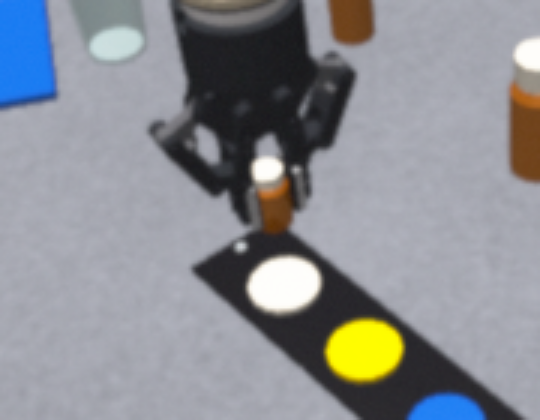

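S is held upright above the white pad, so I'll lower and release it.

```bash
python3 -m jog '[[[-1,-0.1,0,2,0],[-1,-0.1,0,4,0],[-1,-0.1,0,5.4,0],[-1,-0.1,0,6,0],[-1,-0.1,0,6.05,0]]]'; python3 -m jog '[[[-1,0,0,0,0],[-0.2,0,0,0,0],[0.1,0,0,0,0],[0.5,0,0,0,0],[1,0,0,0,0]]]';  python3 -m jog '[[[1,0,0,0,0],[1,0,0,0,0],[1,0,0,-3,0],[1,0,0,-7,0],[1,0,0,-10,0]]]';python3 to.py .477 .3055 .13 90
```

```text
clock: 5.98
tool_pos: [0.6695, -0.0803, 0.0206]
tcp_rot: [-180.0, -0.0, 90.1]
wrist_force: [-0.0, -0.0, 0.2]
finger_gap: 0.294
clock: 6.6
tool_pos: [0.6695, -0.0805, 0.0211]
tcp_rot: [180.0, 0.0, 90.1]
wrist_force: [-0.5, -0.4, -0.2]
finger_gap: 0.936
clock: 7.22
tool_pos: [0.6699, -0.0803, 0.1227]
tcp_rot: [179.9, -0.0, 90.1]
wrist_force: [0.0, -0.1, -0.5]
finger_gap: 0.998
shift cm [ 38.6  -19.24  -0.75] roll 0.001 F [ 0.  -0.1 -0.5] gap 0.998 t 7.225 pos [ 0.6699 -0.0803  0.1227]
```

```bash
python3 -m jog '[[[1,4,-2,0,0],[1,9,-4.5,0,0],[1,14.5,-7.2,0,0],[1,20,-10,0,0],[1,25,-12.5,0,0]]]'; python3 -m jog '[[[1,5,-2.5,-0.5,0],[1,10,-5,-0.5,0],[1,13.6,-6.7,-0.5,0],[1,13.6,-6.7,-0.5,0],[1,13.6,-6.7,-0.5,0]]]';python3 to.py .477 .3055 .012 90
python3 - <<'E'
from h import *
s=read_camera("scene");t=read_camera("top");b=proj("scene",(.477,.3055,.06)).astype(int);a=proj("top",(.67,-.08,.05)).astype(int)
f=lambda im,p,w:cv2.resize(im[p[1]-w:p[1]+w,p[0]-w:p[0]+w],(400,400))
cv2.imwrite("pics/c3.png",np.hstack([f(s,b,70),f(t,a,50)])[:,:,::-1])
c,n=blob(t,*WH,proj("top",(.669,-.08,.058)),8);print(n,ray("top",c,.058))
E
```

```text
clock: 7.85
tool_pos: [0.543, 0.1714, 0.1213]
tcp_rot: [180.0, -0.0, 90.1]
wrist_force: [1.6, 0.3, -0.0]
finger_gap: 1.001
clock: 8.48
tool_pos: [0.4774, 0.3046, 0.1259]
tcp_rot: [180.0, 0.1, 90.0]
wrist_force: [0.1, -0.4, 0.2]
finger_gap: 1.001
shift cm [ 0.1  -0.05 11.39] roll 0.001 F [ 0.1 -0.4  0.2] gap 1.001 t 8.475 pos [0.4774 0.3046 0.1259]
129.0 [ 0.66994603 -0.07967764  0.058     ]
```

View pics/c3.png

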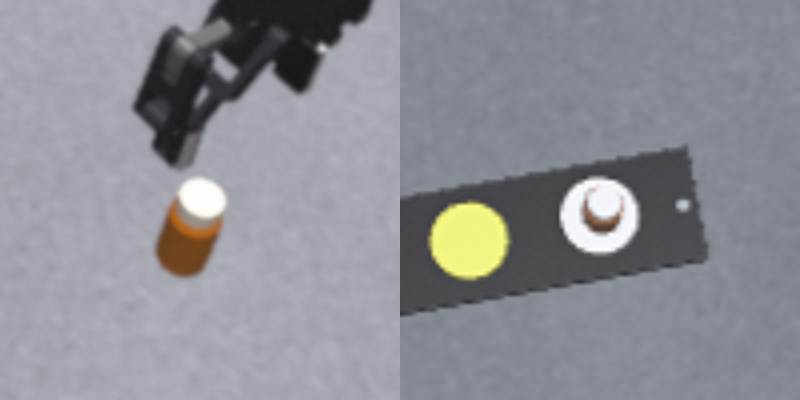

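S stands near the middle of the white pad (crop pad centre (600,216), vial about (603,212)). Now M.

```bash
python3 -m jog '[[[1,0.1,0,3,0],[1,0.1,0,6,0],[1,0.1,0,9,0],[1,0.1,0,11.3,0],[1,0.1,0,11.3,0]]]';  python3 -m jog '[[[-1,0,0,0,0],[-1,0,0,0,0],[-1,0,0,0,0],[-1,0,0,0,0],[-1,0,0,0,0]]]' 28;python3 -m jog '[[[-1,0,0,0,0],[-1,0,0,0,0],[-1,0,0,-2,0],[-1,0,0,-4,0],[-1,0,0,-6.5,0]]]'; python3 to.py .6535 .005 .085 90
```

```text
clock: 9.2
tool_pos: [0.4768, 0.3041, 0.0113]
tcp_rot: [-179.8, 0.2, 89.9]
wrist_force: [-0.3, -0.2, 0.5]
finger_gap: 1.001
clock: 9.82
tool_pos: [0.4776, 0.3065, 0.014]
tcp_rot: [179.9, -0.0, 90.1]
wrist_force: [-0.5, -1.1, 6.4]
finger_gap: 0.365
clock: 10.45
tool_pos: [0.477, 0.3064, 0.0797]
tcp_rot: [180.0, -0.0, 90.1]
wrist_force: [0.2, -0.9, -0.8]
finger_gap: 0.361
shift cm [-30.17  17.61  -0.54] roll 0.001 F [ 0.2 -0.9 -0.8] gap 0.361 t 10.45 pos [0.477  0.3064 0.0797]
```

```bash
python3 -m jog '[[[-1,-4,2.3,-0.5,0],[-1,-9,5.2,-0.5,0],[-1,-14,8.2,-0.5,0],[-1,-19,11.1,-0.5,0],[-1,-24,14,-0.5,0]]]'; python3 -m jog '[[[-1,-3.5,2,0,0],[-1,-6.1,3.6,0,0],[-1,-6.1,3.6,0,0],[-1,-6.1,3.6,0,0]]]'; python3 to.py .6535 .005 .0265 90
```

```text
clock: 11.08
tool_pos: [0.6185, 0.0649, 0.0847]
tcp_rot: [179.9, -0.0, 90.1]
wrist_force: [0.5, -0.4, -0.4]
finger_gap: 0.365
clock: 11.58
tool_pos: [0.653, 0.0068, 0.0839]
tcp_rot: [180.0, -0.1, 90.1]
wrist_force: [-0.3, 0.7, -1.0]
finger_gap: 0.366
shift cm [-0.19  0.05  5.74] roll 0.002 F [-0.3  0.7 -1. ] gap 0.366 t 11.575 pos [0.653  0.0068 0.0839]
```

```bash
python3 -m jog '[[[-1,-0.1,0,2,0],[-1,-0.1,0,4,0],[-1,-0.1,0,5,0],[-1,-0.1,0,5.6,0],[-1,-0.1,0,5.7,0]]]'; python3 -m jog '[[[-1,0,0,0,0],[-0.1,0,0,0,0],[0.2,0,0,0,0],[0.6,0,0,0,0],[1,0,0,0,0]]]';  python3 -m jog '[[[1,0,0,0,0],[1,0,0,0,0],[1,0,0,-3,0],[1,0,0,-7,0],[1,0,0,-11,0]]]';python3 to.py .4757 -.3193 .14 90
```

```text
clock: 12.2
tool_pos: [0.6535, 0.0049, 0.026]
tcp_rot: [180.0, -0.0, 90.1]
wrist_force: [-2.2, 0.3, 4.7]
finger_gap: 0.365
clock: 12.82
tool_pos: [0.6534, 0.0045, 0.026]
tcp_rot: [180.0, -0.0, 90.1]
wrist_force: [-1.1, -0.7, 0.0]
finger_gap: 0.984
clock: 13.45
tool_pos: [0.6532, 0.0045, 0.137]
tcp_rot: [-180.0, -0.0, 90.1]
wrist_force: [0.2, -0.7, -0.3]
finger_gap: 1.001
shift cm [-32.36 -17.79  -0.29] roll 0.001 F [ 0.2 -0.7 -0.3] gap 1.001 t 13.45 pos [0.6532 0.0045 0.137 ]
```

```bash
python3 -m jog '[[[1,-4,-2.2,0,0],[1,-9,-5,0,0],[1,-14,-7.7,0,0],[1,-19,-10.4,0,0],[1,-24,-13.2,0,0]]]'; python3 -m jog '[[[1,-4,-2.2,0,0],[1,-8.4,-4.6,0,0],[1,-8.4,-4.6,0,0],[1,-8.4,-4.6,0,0]]]';python3 to.py .4757 -.3193 .024 90
python3 - <<'E'
from h import *
t=read_camera("top");s=read_camera("scene")
for h,P in(("s",(.669,-.08)),("m",(.6535,.005))):
    c,n=blob(t,*WH,proj("top",(*P,.012+H[h])),9)
    print(h,n,ray("top",c,.012+H[h]).round(4),"scene",blob(s,*WH,proj("scene",(*P,.008+H[h])),9),proj("scene",(*P,.012+H[h])))
cv2.imwrite("pics/c4.png",cv2.resize(s[120:320,200:400],(600,600))[:,:,::-1])
E
```

```text
clock: 14.08
tool_pos: [0.5207, -0.2372, 0.1363]
tcp_rot: [180.0, 0.0, 90.1]
wrist_force: [0.9, 0.4, 0.4]
finger_gap: 0.998
clock: 14.58
tool_pos: [0.476, -0.319, 0.1361]
tcp_rot: [180.0, -0.0, 90.1]
wrist_force: [0.4, -0.0, 0.9]
finger_gap: 1.0
shift cm [-0.03 -0.04 11.21] roll 0.001 F [ 0.4 -0.   0.9] gap 1.0 t 14.575 pos [ 0.476  -0.319   0.1361]
s 157.0 [ 0.6677 -0.0792  0.058 ] scene (array([246.015625, 225.390625]), 64.0) [246.93603054 225.33653244]
m 81.0 [0.6527 0.0035 0.076 ] scene (array([273.224, 240.872]), 125.0) [273.84715663 241.43189644]
```

View pics/c4.png

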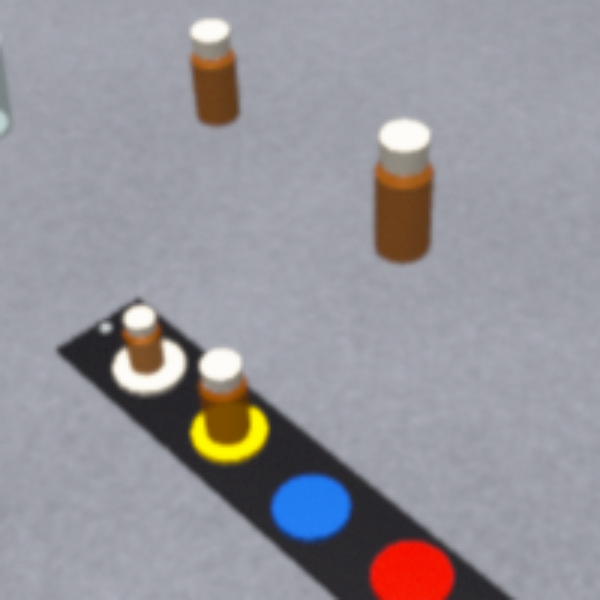

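S and M both stand well on the white and yellow pads, matching predictions to about 1–2 mm. Now L.

```bash
python3 -m jog '[[[1,0,0,3,0],[1,0,0,6,0],[1,0,0,9,0],[1,0,0,11.2,0],[1,0,0,11.2,0]]]';  python3 -m jog '[[[-1,0,0,0,0],[-1,0,0,0,0],[-1,0,0,0,0],[-1,0,0,0,0],[-1,0,0,0,0]]]' 35;python3 -m jog '[[[-1,0,0,0,0],[-1,0,0,-2,0],[-1,0,0,-5,0],[-1,0,0,-8,0],[-1,0,0,-11,0]]]'; python3 to.py .642 .0886 .14 90
```

```text
clock: 15.3
tool_pos: [0.4755, -0.3176, 0.0227]
tcp_rot: [-179.9, -0.1, 90.2]
wrist_force: [0.1, 0.2, 0.4]
finger_gap: 1.0
clock: 15.92
tool_pos: [0.4764, -0.32, 0.0252]
tcp_rot: [179.9, 0.1, 90.1]
wrist_force: [-0.1, 1.1, 5.7]
finger_gap: 0.435
clock: 16.55
tool_pos: [0.4755, -0.3197, 0.1359]
tcp_rot: [180.0, 0.0, 90.1]
wrist_force: [-0.1, -0.1, -0.9]
finger_gap: 0.436
shift cm [40.81 16.69 -0.42] roll 0.001 F [-0.1 -0.1 -0.9] gap 0.436 t 16.55 pos [ 0.4755 -0.3197  0.1359]
```

```bash
python3 -m jog '[[[-1,4,1.6,0,0],[-1,9,3.7,0,0],[-1,14,5.7,0,0],[-1,19,7.8,0,0],[-1,24,9.8,0,0]]]'; python3 -m jog '[[[-1,5,2,0,0],[-1,10,4.1,0,0],[-1,14.5,6,0,0],[-1,16.8,6.9,0,0],[-1,16.8,6.9,0,0]]]'; python3 -m jog '[[[-1,0,0,3,0],[-1,0,0,6,0],[-1,0,0,8,0],[-1,0,0,8,0]]]'; python3 to.py .642 .0886 .0375 90
```

```text
clock: 17.18
tool_pos: [0.574, -0.0782, 0.1351]
tcp_rot: [179.9, 0.0, 90.0]
wrist_force: [0.8, -1.0, -0.6]
finger_gap: 0.432
clock: 17.8
tool_pos: [0.6423, 0.0914, 0.135]
tcp_rot: [180.0, -0.1, 90.3]
wrist_force: [-0.4, -0.8, -0.6]
finger_gap: 0.438
clock: 18.3
tool_pos: [0.6412, 0.0869, 0.0527]
tcp_rot: [-179.8, 0.1, 90.0]
wrist_force: [-0.6, -0.4, -0.5]
finger_gap: 0.437
shift cm [0.17 0.08 1.52] roll -0.0 F [-0.6 -0.4 -0.5] gap 0.437 t 18.3 pos [0.6412 0.0869 0.0527]
```

```bash
python3 -m jog '[[[-1,0.1,0.1,0.8,0],[-1,0.1,0.1,1.4,0],[-1,0.1,0.1,1.6,0],[-1,0.1,0.1,1.6,0]]]'; python3 to.py .642 .0886 .0375 90
```

```text
clock: 18.8
tool_pos: [0.6433, 0.0896, 0.0381]
tcp_rot: [180.0, 0.0, 90.1]
wrist_force: [0.1, -0.2, -0.3]
finger_gap: 0.435
shift cm [-0.1  -0.13  0.06] roll 0.001 F [ 0.1 -0.2 -0.3] gap 0.435 t 18.8 pos [0.6433 0.0896 0.0381]
```

```bash
python3 -m jog '[[[-1,0,0,0.1,0],[0,0,0,0.1,0],[0.3,0,0,0.1,0],[0.6,0,0,0.1,0],[1,0,0,0.1,0]]]';  python3 -m jog '[[[1,0,0,0,0],[1,0,0,0,0],[1,0,0,-3,0],[1,0,0,-7,0],[1,0,0,-11,0]]]';python3 -m jog '[[[1,0,0,-2,0],[1,-3,-3,-2,0],[1,-7,-7,-2,0],[1,-11,-11,-2,0],[1,-15,-15,-2,0]]]';python3 to.py .4433 -.091 .16 90
```

```text
clock: 19.42
tool_pos: [0.6434, 0.0895, 0.0371]
tcp_rot: [180.0, 0.0, 90.1]
wrist_force: [-0.1, -0.2, 0.3]
finger_gap: 0.983
clock: 20.05
tool_pos: [0.6431, 0.0895, 0.148]
tcp_rot: [-180.0, -0.0, 90.1]
wrist_force: [0.5, -0.3, 0.1]
finger_gap: 0.999
clock: 20.68
tool_pos: [0.4915, -0.062, 0.1662]
tcp_rot: [-179.9, 0.0, 90.1]
wrist_force: [0.7, -0.8, 0.8]
finger_gap: 1.0
shift cm [-2.89 -4.83  0.63] roll 0.001 F [ 0.7 -0.8  0.8] gap 1.0 t 20.675 pos [ 0.4915 -0.062   0.1662]
```

```bash
python3 -m jog '[[[1,-1.5,-2.4,0,0],[1,-2.8,-4.7,0,0],[1,-2.8,-4.7,0,0],[1,-2.8,-4.7,0,0]]]';python3 to.py .4433 -.091 .040 90
```

```text
clock: 21.18
tool_pos: [0.4472, -0.0883, 0.167]
tcp_rot: [180.0, -0.0, 90.1]
wrist_force: [-0.1, -0.4, 0.7]
finger_gap: 1.0
shift cm [-0.28 -0.4  12.7 ] roll 0.001 F [-0.1 -0.4  0.7] gap 1.0 t 21.175 pos [ 0.4472 -0.0883  0.167 ]
```

```bash
python3 -m jog '[[[1,-0.3,-0.3,3,0],[1,-0.3,-0.3,6,0],[1,-0.3,-0.3,9,0],[1,-0.3,-0.3,12.7,0],[1,-0.3,-0.3,12.7,0]]]';python3 to.py .4433 -.091 .040 90;  python3 -m jog '[[[-1,0,0,0,0],[-1,0,0,0,0],[-1,0,0,0,0],[-1,0,0,0,0],[-1,0,0,0,0]]]' 45;python3 -m jog '[[[-1,0,0,0,0],[-1,0,0,-2,0],[-1,0,0,-5,0],[-1,0,0,-8,0],[-1,0,0,-11,0]]]'; python3 to.py .620 .167 .15 90
```

```text
clock: 21.8
tool_pos: [0.4425, -0.0903, 0.038]
tcp_rot: [-179.7, -0.1, 90.2]
wrist_force: [0.1, -0.4, -0.3]
finger_gap: 1.003
shift cm [-0.07  0.08 -0.2 ] roll 0.003 F [ 0.1 -0.4 -0.3] gap 1.003 t 21.8 pos [ 0.4425 -0.0903  0.038 ]
clock: 22.42
tool_pos: [0.4446, -0.0918, 0.0414]
tcp_rot: [179.8, 0.1, 90.0]
wrist_force: [-1.4, -0.6, 5.8]
finger_gap: 0.498
clock: 23.05
tool_pos: [0.4432, -0.0918, 0.1514]
tcp_rot: [180.0, 0.0, 90.0]
wrist_force: [-0.3, 0.9, -1.9]
finger_gap: 0.496
shift cm [25.87 17.7   0.13] roll 0.001 F [-0.3  0.9 -1.9] gap 0.496 t 23.05 pos [ 0.4432 -0.0918  0.1514]
```

```bash
python3 -m jog '[[[-1,4,2.7,0,0],[-1,8.5,5.8,0,0],[-1,13,8.9,0,0],[-1,17.5,12,0,0],[-1,22,15,0,0]]]'; python3 -m jog '[[[-1,3,2.1,0,0],[-1,3.9,2.7,0,0],[-1,3.9,2.7,0,0],[-1,3.9,2.7,0,0]]]'; python3 -m jog '[[[-1,0,0,3,0],[-1,0,0,6,0],[-1,0,0,8,0],[-1,0,0,8,0],[-1,0,0,8,0]]]'; python3 to.py .620 .167 .053 90
```

```text
clock: 23.68
tool_pos: [0.5942, 0.1293, 0.1504]
tcp_rot: [180.0, 0.0, 90.0]
wrist_force: [0.9, -0.5, -0.9]
finger_gap: 0.498
clock: 24.18
tool_pos: [0.6197, 0.1654, 0.1499]
tcp_rot: [-180.0, 0.1, 90.0]
wrist_force: [-0.0, -0.0, -1.0]
finger_gap: 0.499
clock: 24.8
tool_pos: [0.6209, 0.1676, 0.0711]
tcp_rot: [179.9, -0.0, 90.0]
wrist_force: [0.5, -0.4, -1.1]
finger_gap: 0.503
shift cm [-0.06 -0.1   1.81] roll 0.001 F [ 0.5 -0.4 -1.1] gap 0.503 t 24.8 pos [0.6209 0.1676 0.0711]
```

```bash
python3 -m jog '[[[-1,0,0,0.8,0],[-1,0,0,1.4,0],[-1,0,0,1.75,0],[-1,0,0,1.75,0]]]'; python3 to.py .620 .167 .053 90
python3 - <<'E'
from h import *
s=read_camera("scene")
cv2.imwrite("pics/c5.png",cv2.resize(s[160:360,200:460],(780,600))[:,:,::-1])
E
```

```text
clock: 25.3
tool_pos: [0.6201, 0.1675, 0.0536]
tcp_rot: [-180.0, 0.1, 90.1]
wrist_force: [-2.9, -1.5, 5.8]
finger_gap: 0.501
shift cm [-0.05 -0.01  0.06] roll 0.001 F [-2.9 -1.5  5.8] gap 0.501 t 25.3 pos [0.6201 0.1675 0.0536]
```

View pics/c5.png

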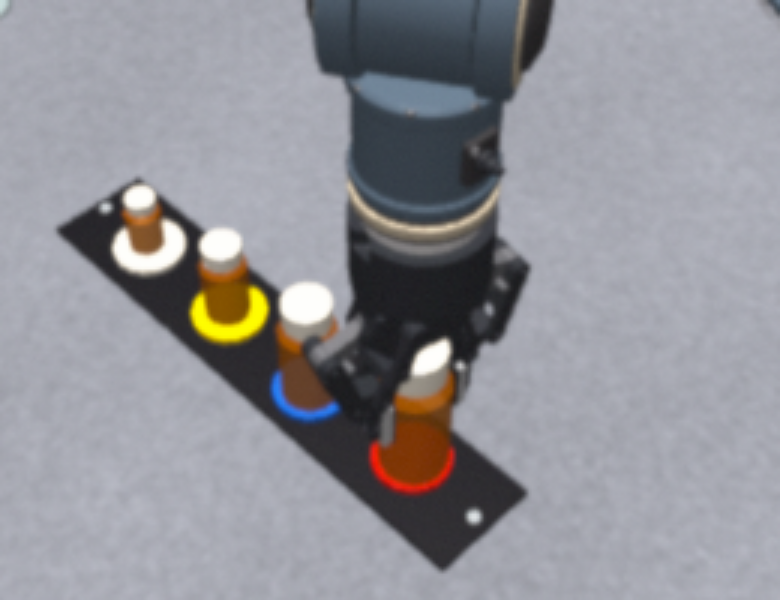

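XL is resting on red (crop (413,465)), with the others on their pads. I'll release, rise and check.

```bash
python3 -m jog '[[[-1,0,0,0,0],[0.1,0,0,0,0],[0.4,0,0,0,0],[0.7,0,0,0,0],[1,0,0,0,0]]]';  python3 -m jog '[[[1,0,0,0,0],[1,0,0,0,0],[1,0,0,-3,0],[1,0,0,-7,0],[1,0,0,-12,0]]]';python3 -m jog '[[[1,0,0,-3,0],[1,2,-4,-4,0],[1,5,-8,-4,0],[1,8,-12,-4,0],[1,13,-14,-4,0]]]';python3 -m jog '[[[1,5,0,0,0],[1,10,0,0,0],[1,10,0,0,0],[1,10,0,0,0],[1,10,0,0,0]]]'
python3 - <<'E'
from h import *
t=read_camera("top");s=read_camera("scene")
for h,k,P in(("s","white",(.669,-.0795)),("m","yellow",(.6535,.005)),("l","blue",(.642,.0886)),("xl","red",(.62,.167))):
    z=.012+H[h];r=int(5+H[h]*50)
    a,n=blob(t,*WH,proj("top",(*P,z)),r);b,m=blob(s,*WH,proj("scene",(*P,z-.004)),2*r)
    print(h,"off mm top",((ray("top",a,z)[:2]-P)*1000).round(1),n,"scene",((ray("scene",b,z-.004)[:2]-P)*1000).round(1),m)
cv2.imwrite("pics/f.png",np.hstack([cv2.resize(s[150:350,200:400],(400,400)),cv2.resize(t[130:270,190:390],(400,280))[:,:] if 0 else cv2.resize(t[110:310,200:400],(400,400))])[:,:,::-1])
o=get_obs();print(o["tool_pos"],o["wrist_force"],o["clock"])
for n,p,lo in(("jar",(152,196),COL["blue"]),):print(n,blob(t,*lo,p,18)[0])
cv2.imwrite("pics/ftop.png",t[:,:,::-1])
E
```

```text
clock: 25.98
tool_pos: [0.6203, 0.1675, 0.0524]
tcp_rot: [180.0, -0.0, 90.1]
wrist_force: [-0.0, -0.6, -0.0]
finger_gap: 0.996
clock: 26.6
tool_pos: [0.6195, 0.1671, 0.1728]
tcp_rot: [-179.9, 0.0, 90.1]
wrist_force: [1.4, -0.3, 0.1]
finger_gap: 1.002
clock: 27.22
tool_pos: [0.4786, 0.2967, 0.2127]
tcp_rot: [180.0, 0.1, 90.0]
wrist_force: [1.7, -0.4, -0.2]
finger_gap: 0.998
clock: 27.85
tool_pos: [0.4807, 0.3957, 0.2123]
tcp_rot: [180.0, 0.1, 89.9]
wrist_force: [-0.1, -0.6, -0.0]
finger_gap: 1.0
s off mm top [ 2.3 -0.5] 105.0 scene [3.2 2.7] 90.0
m off mm top [-0.8 -1.5] 81.0 scene [ 1.8 -7.4] 146.0
l off mm top [0.8 1.5] 120.0 scene [-0.  -1.7] 204.0
xl off mm top [-1.1  1.2] 169.0 scene [-1.8 -1.5] 323.0
[0.48065547 0.39592316 0.21254731] [-0.27776304 -1.0746375   0.59889197] 27.95
jar [151.97802198 195.60714286]
```

View pics/f.png

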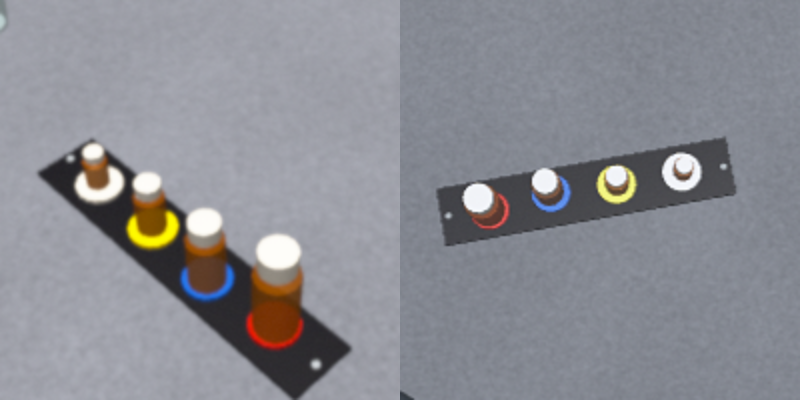

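View pics/ftop.png

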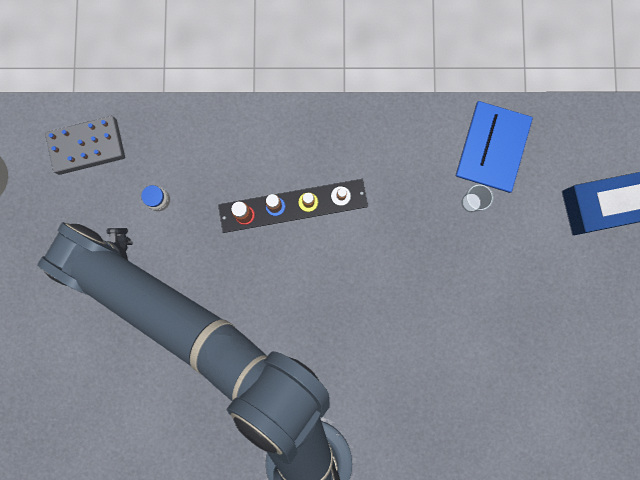

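All four vials stand upright in order, and the beaker (478,198) and jar (152,196) have not moved. The arm is clear. M's −7.4 mm scene reading comes from a wide mask catching other white parts or the pale cap side; the earlier tighter mask agreed to under 1 px.

```bash
python3 -c "from station import *;print(hand_in())"
```

```text
the job is handed in; nothing more can be done
None
```

I placed the four vials in order of height and handed the job in at about 28 s of the 83 s allowed: XL on red, L on blue, M on yellow and S on white. `hand_in()` gives no verdict.

- **Position:** in the final top view each vial was within about 2.5 mm of its pad's measured centre, against the 12 mm limit. The pictures show all four upright.
- **Beaker and jar:** both are where they were at the start. The jar's lid is at the same pixel; the beaker I checked by eye only.
- **Forces:** readings at the end of each move stayed below about 7 N at the wrist, and the open gripper was parked clear of everything.
- **One check that disagreed:** the final scene-camera reading put M's cap about 7.6 mm off in total. That mask was wide and probably picked up other white pixels. Right after M was placed, a tighter scene mask matched its predicted spot to under 1 px, and the top view puts it within 2 mm. I did not re-measure it before handing in.

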